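# Glaze a lantern side frame after clearing the spanner off it

## Robot

A 6-joint arm with a two-finger parallel gripper is mounted at the origin on the work surface. World frame = base frame: x ahead of the robot, y to its left, z up, the work surface at z = 0. Lengths are in mm, angles in rad, forces in N, time in s.
With the tool pointing down it reaches from about 275 to 750 mm from the base axis. Payload 10.2 kg.
Tool frame: the origin (TCP) lies between the finger pads; the fingertips stand 8 mm ahead of it and the grasp point (between the pads) lies 11 mm behind it; z points along the fingers, y is the line along which they close (so a half turn about z gives the same grasp; the last joint's range is limited). The gripper opens to 85 mm and grips with 20 to 120 N. Pads are 22 mm wide; open, the fingers measure 114 mm over their backs; the gripper's body (76 mm by 85 mm) begins 54 mm behind the grasp point. The pads swing forward as they close: fully open they stand 13 mm farther back than shut.
Start: joints at [-1.373, 0.313, 1.498, -0, 1.331, -0.223], TCP at [214.446, -479.212, 239.294] pointing down, gripper open.
Joint ranges: [-2.94, 2.94], [-0.97, 2.17], [0.19, 2.56], [-1.23, 4.37], [0.02, 3.11], [-2.88, 2.88]. Speed limits (rad/s): [2.39, 2.39, 3.01, 3.14, 3.14, 3.14].

## Interface

Orientations are given as a unit quaternion [w, x, y, z].
In Python, from rig import * gives the robot as it stands.
- The arm moves only by the shell command python3 -m handwheel 'ROWS' [FORCE]. ROWS is JSON, a list that holds one entry, the list of rows, each a list of 7 numbers: the shift along the world's x, y, z in mm, then the turn, a rotation vector about the world's x, y, z in degrees, then the opening, from -1 (shut) to 1 (fully open). A call has 1 to 8 rows; each row shifts and turns the commanded pose from where the row before left it; what a row does not reach is not made up. A row lasts 1/8 s, in which the tool goes at most 62.5 mm and 10.7 degrees, less where a joint would pass 70% of its speed; a pose out of reach is approached as far as the arm can. A call is refused whole if a number of a shift passes 62.5 or a number of a turn 10.7, either way. A call with a gripper value outside its range is refused whole. The fingers move at their own pace and stop on an object; FORCE is the grip in N (left out, the last holds). Time passes only in rows, so rows that do not move let the fingers close. It gives the time, the measured TCP pose, the force, the opening and the grip force at its end, in the units of the state.
- sense(): the state, without advancing time (a new reading comes with each control period).
- capture(name): name is "side" or "top" or "wrist"; returns a dict with "image" (400x640x3 uint8, red, green, blue), "fx", "fy", "cx", "cy" (pixels), "rvec" (rotation vector, rad) and "tvec" (3), from world to camera coordinates, as OpenCV has them; the wrist camera has in their place "hand_eye" (4x4, takes a point from camera to tool coordinates, whose origin is the TCP and whose axes are the flange's). Camera axes: x right, y down, z forward; pixel columns grow to the right and rows downward; lengths in mm; the calibration is good to about 2 mm. The wrist camera is an equidistant fisheye: a pixel r from the principal point sees the ray r / f radians off the axis. A picture is of the moment at which its call begins: read the wrist's pose just before it. There is no depth.
- finish_job(): hands the job in; it is judged then, once.
The state is a dict: "time_s": time; "joints": joint angles; "dq": joint speeds; "tau": joint torques, N m; "eef_pos": TCP position; "ee_rot": TCP orientation; "force": force on the tool from outside, world axes, zero at the start; "wrist_torque": the same for the moment, N m; "grip_width": opening from 0.0 (shut) to 1.0 (fully open); "grip_force": force on a finger pad.
Only numpy, scipy, OpenCV 4.12 (cv2) and the standard library are available. Lean on these libraries where they do the work, as an engineer would, in place of code of your own. Each camera call takes 0.05 s, during which the arm holds its last target. There are 200 camera calls.

## Task

A spanner has been left lying across the lantern frame that is to be glazed: clear it off first and lay it flat in the grey tool tray. Then take the opal glass pane by its suction lifter, set it gently (never let it fall) into the frame's rebate, wide end to wide end, and press it firmly down for a moment so that it beds level on the ledge all round. Leave the lifter stuck on the glass, let go, and leave the other things on the bench where they are.

Things in the scene. Friction and masses are not known exactly. Their poses are not given: they have to be found in the camera images.
- frame: Black iron lantern side frame: a tapered window frame 204 mm long, wider at +x, rim 12 mm wide, rim top 30 mm above the bench, fixed on a plywood board 250 x 200 x 12 mm between low wooden stops (tops 24 mm). Inside it a thin cross of bars, tops 17 mm above the bench. Origin: on the bench under the middle of the frame; x along its length, z up. Yaw within 0.35 rad of 0.
- frame_bed (a point): Where the pane's origin belongs: middle of the frame's rebate at ledge height, 22 mm above the bench (8 mm below the rim top); axes as the frame's. The rebate inside the rim is 180 mm long (x), 99 mm wide at its -x end, 136 mm at its +x end, with a ledge 12 mm wide all round for the glass to rest on; the window within the ledge is open.
- pane: White opal glass pane, flat trapezoid 5 mm thick, 170 mm long, 90 mm wide at its -x end, 125 mm at its +x end (5 mm play all round in the rebate), about 0.36 kg with the black suction lifter stuck on its middle. Lies flat on the bench left or right of the frame. Origin: centre of its underside, midway along; x towards the wide end, z up. Yaw within 0.6 rad of 0.
- pane_grip (a point): Middle of the lifter's handle bar, 43 mm above the pane's origin; axes as the pane's. Bar 80 mm long (x), 20 mm wide (y), from 34 to 52 mm above the pane's underside, on a stem 34 x 16 mm and a rubber cup 60 mm across whose top is at 18 mm. Grasp from above, fingers closing along y.
- spanner: Flat steel spanner, 190 mm long, 8 mm thick, shank 14 mm wide, ring end 27 mm, open jaw 34 mm wide, about 0.16 kg. Origin: underside of the shank's middle, near its centre of mass; x along it to the open jaw, z up. Starts level across the frame's two long rims (underside 30 mm above the bench), roughly square to the frame, its middle over the open window: fingers can go down beside it.
- tray: Shallow grey metal tool tray, 240 mm (x) by 150 mm (y), walls 3 mm thick and 25 mm high, empty, fixed to the bench to the right or left of the frame. Origin: centre of its underside, on the bench; inner floor 5.5 mm above it; z up. Yaw is within about 0.3 rad of zero.
- jar: Closed glass jar with a steel cap, 64 mm across, 75 mm high, standing on the bench beyond the work; origin at the centre of its underside. Leave alone.
- finial: Small turned brass lantern finial, 44 mm across, 70 mm high, standing beyond the work; origin at the centre of its underside. Leave alone.
- canopy: Bell-shaped brass ceiling canopy, 80 mm across, 44 mm high, standing beyond the work; origin at the centre of its underside. Leave alone.
There are look-alikes about, which are no part of the job. What is meant by the spanner is not purple, and is the smaller of those in its own colour. What is shaped like the pane but pink is not meant.

How it is judged:
By the outcome, as a careful person would: the job done as asked, in the order asked, and still so for the second after the job is handed in, with the robot touching nothing.
It also fails if it takes over 58 s, if anything falls off the work surface, if the arm or the gripper's body presses on something with over 40 N, if the wrist force passes 120 N, or if a joint passes its speed limit or range.

## Working session

There is one attempt and no reset: what is moved stays moved. The work goes in short steps, Python scripts to look and compute and a shell command to move; the robot and the scene stay as the last step left them, time stands still between calls to the robot, and variables do not carry over. Pictures are saved under pics/ and viewed, at most 13 in all, crops included, and the job is handed in when it is done.

```bash
ls; mkdir -p pics
cat > h.py <<'E'
from rig import *
import numpy as np, cv2
from scipy.spatial.transform import Rotation as R
def rays(c,uv):
    uv=np.atleast_2d(np.float64(uv))
    Rm=cv2.Rodrigues(np.float64(c["rvec"]))[0]; t=np.float64(c["tvec"]).ravel()
    d=np.c_[(uv[:,0]-c["cx"])/c["fx"],(uv[:,1]-c["cy"])/c["fy"],np.ones(len(uv))]
    return -Rm.T@t, d@Rm
def onz(c,uv,z):
    o,d=rays(c,uv); return o+d*((z-o[2])/d[:,2])[:,None]
def proj(c,p):
    K=np.array([[c["fx"],0,c["cx"]],[0,c["fy"],c["cy"]],[0,0,1.]])
    return cv2.projectPoints(np.float64(p).reshape(-1,3),np.float64(c["rvec"]),np.float64(c["tvec"]),K,None)[0].reshape(-1,2)
def save(n,im): cv2.imwrite("pics/"+n+".png",cv2.cvtColor(im,cv2.COLOR_RGB2BGR))
E
python3 - <<'E'
from h import *
import pickle
a=capture("top");b=capture("side")
pickle.dump((a,b),open("c0.pkl","wb"))
save("top0",a["image"]);save("side0",b["image"])
for c in(a,b): print(rays(c,[[c["cx"],c["cy"]]]),c["fx"])
s=sense();print(s["time_s"],s["eef_pos"],s["ee_rot"],s["force"],s["grip_width"])
E
```

```text
pics
(array([ 348.24683661,  -25.02675408, 1316.77118047]), array([[ 0.11735218, -0.00934   , -0.99304644]])) 394.8659239436108
(array([453.02634655, 970.13119065, 598.69285814]), array([[ 0.02887928, -0.87905716, -0.47584083]])) 440.79980729856067
0.1 [ 214.39938734 -478.98121477  238.79785274] [-5.74853831e-04  9.77945169e-01  2.08860997e-01 -3.36939552e-06] [ 1.18333436  0.24996945 -0.08951948] 1.001488457523554
```

View pics/top0.png

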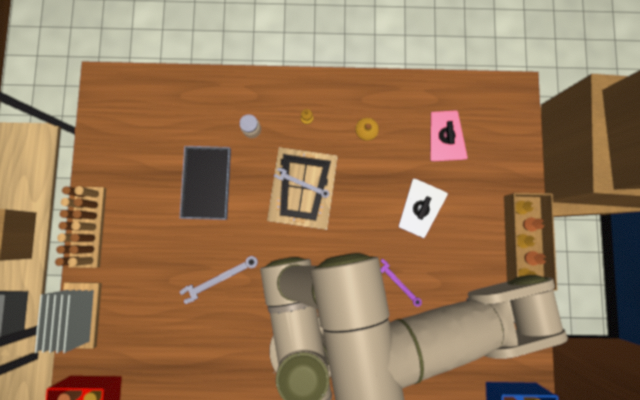

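View pics/side0.png

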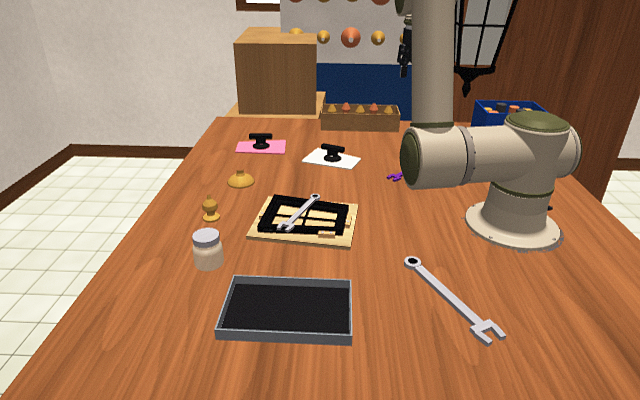

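Top view candidates: spanners are small silver on the frame (302,183), large silver (218,280) and purple (400,283). Panes are white (423,208) and pink (448,135). I choose the small silver spanner and the white pane. Next I'll check them in a close crop and measure.

Run:
```python
from h import *
import pickle
a,b=pickle.load(open("c0.pkl","rb"))
im=a["image"]
A=cv2.resize(im[135:240,170:345],None,fx=4,fy=4,interpolation=cv2.INTER_CUBIC)
save("crop0",A)
hsv=cv2.cvtColor(im,cv2.COLOR_RGB2HSV)
def comp(m,x0,y0,x1,y1):
    k=np.zeros(m.shape,np.uint8);k[y0:y1,x0:x1]=m[y0:y1,x0:x1];return k
# pane
m=comp(((hsv[...,1]<40)&(hsv[...,2]>190)).astype(np.uint8),390,170,460,245)
cn=max(cv2.findContours(m,0,2)[0],key=cv2.contourArea)
q=cv2.minAreaRect(cn);tri=cv2.approxPolyDP(cv2.convexHull(cn),5,True)[:,0]
print("pane",onz(a,tri,5).round(1).tolist(),onz(a,[q[0]],5).round(1))
# spanner: bluish silver
m=comp(((hsv[...,2]>120)&(hsv[...,0]>100)&(hsv[...,0]<140)).astype(np.uint8),265,160,340,205)
ys,xs=np.nonzero(m);p=onz(a,np.c_[xs,ys],38)[:,:2]
mu=p.mean(0);w,v=np.linalg.eigh(np.cov((p-mu).T));s=(p-mu)@v[:,1]
print("spanner",len(p),mu,v[:,1],s.min(),s.max())
print("ends",mu+v[:,1]*s.min(),mu+v[:,1]*s.max())
for nm,u in dict(tray=[[184,147],[230,148],[227,219],[180,218]],board=[[280,149],[337,155],[328,229],[268,221]]).items():
    P=onz(a,u,25 if nm=="tray" else 12);print(nm,P.round(1).tolist(),P.mean(0).round(1))
print("big", np.linalg.norm(np.diff(onz(a,[[185,297],[253,261]],8),axis=0)))
```

```text
pane [[560.3, -354.0, 5.0], [515.0, -464.7, 5.0], [366.5, -385.4, 5.0], [401.4, -305.9, 5.0]] [[ 461.6 -376.4    5. ]]
spanner 202 [536.37298916  23.66238316] [0.40589632 0.91391913] -94.98584501790135 82.4649715477288
ends [497.81858451 -63.14699787] [569.84521738  99.02869839]
tray [[649.1, 414.1, 25.0], [649.0, 261.3, 25.0], [412.6, 260.4, 25.0], [412.9, 413.3, 25.0]] [530.9 337.3  25. ]
board [[652.2, 96.1, 12.0], [635.7, -96.3, 12.0], [386.7, -69.9, 12.0], [409.3, 128.3, 12.0]] [521.   14.5  12. ]
big 245.09432745131878
```

View pics/crop0.png

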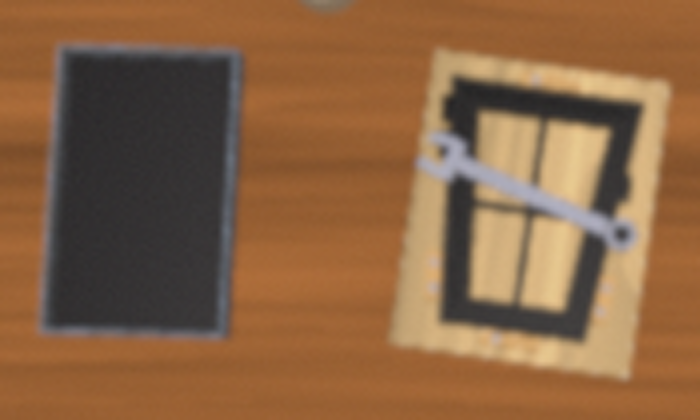

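The crop shows the silver spanner across the frame: jaw at crop (440,155) on the +y side, ring at (620,232). The tapered frame's wide end is up (+x). The tray at left is empty. The other silver spanner measures about 245 mm, so this one is the smaller. Moving over the frame to look with the wrist camera.

```bash
python3 -m handwheel '[[[36,56,0,0,0,5,1],[36,56,0,0,0,5,1],[36,56,0,0,0,5,1],[36,56,0,0,0,5,1],[36,56,0,0,0,5,1],[36,56,0,0,0,5,1],[36,56,0,0,0,5,1],[36,56,0,0,0,5,1]]]' 60 && python3 -m handwheel '[[[0,0,0,0,0,0,1],[0,0,0,0,0,0,1]]]'
cat >> h.py <<'E'
def wshot():
    s=sense(); c=capture("wrist"); q=s["ee_rot"]; T=np.eye(4)
    T[:3,:3]=R.from_quat([q[1],q[2],q[3],q[0]]).as_matrix(); T[:3,3]=s["eef_pos"]
    c["T"]=T@np.array(c["hand_eye"]); return c
def wz(c,uv,z):
    uv=np.atleast_2d(np.float64(uv)); f=c["fx"]
    e=(uv-[c["cx"],c["cy"]])/[c["fx"],c["fy"]]; th=np.linalg.norm(e,axis=1); 
    d=np.c_[e/np.maximum(th,1e-9)[:,None]*np.sin(th)[:,None],np.cos(th)]@c["T"][:3,:3].T
    o=c["T"][:3,3]; return o+d*((z-o[2])/d[:,2])[:,None]
E
python3 - <<'E'
from h import *
import pickle
c=wshot();pickle.dump(c,open("w1.pkl","wb"));save("w1",c["image"]);print(c["fx"],c["cx"],c["cy"],c["T"].round(2).tolist())
E
```

```text
time_s: 1.1
eef_pos: [485.6, -56.6, 239.2]
ee_rot: [0.0, 0.847, 0.532, -0.0]
force: [0.9, -1.4, 0.0]
grip_width: 1.0
grip_force: 0.0
time_s: 1.35
eef_pos: [484.5, -58.9, 239.0]
ee_rot: [-0.0, 0.848, 0.531, -0.0]
force: [-0.5, 0.1, -0.2]
grip_width: 1.0
grip_force: 0.0
309.70691628693146 312.5227229200402 200.12979713437736 [[0.9, -0.42, -0.12, 515.75], [-0.44, -0.86, -0.25, 5.59], [-0.0, 0.28, -0.96, 374.43], [0.0, 0.0, 0.0, 1.0]]
```

View pics/w1.png

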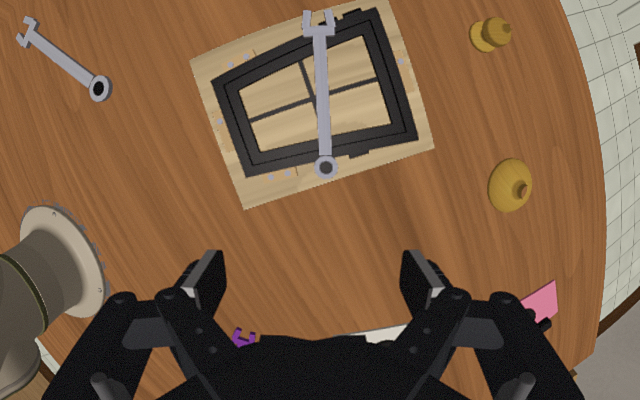

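The wrist view shows the spanner, ring at (326,167) and jaw at (319,20), with the frame's outer corners near (211,80), (378,8), (418,137) and (247,177). Measuring both.

Run:
```python
from h import *
import pickle
c=pickle.load(open("w1.pkl","rb"));im=c["image"];hsv=cv2.cvtColor(im,cv2.COLOR_RGB2HSV)
roi=np.zeros(im.shape[:2],bool);roi[0:215,180:440]=1
m=roi&(hsv[...,1]<70)&(hsv[...,2]>90)
n,l,st,_=cv2.connectedComponentsWithStats(m.astype(np.uint8));k=1+st[1:,4].argmax()
ys,xs=np.nonzero(l==k);p=wz(c,np.c_[xs,ys],38)[:,:2]
mu=p.mean(0);w,v=np.linalg.eigh(np.cov((p-mu).T));d=v[:,1]*np.sign(v[1,1])
s=(p-mu)@d;sh=p[abs(s)<50]; f=cv2.fitLine(np.float32(sh),2,0,.01,.01).ravel();d=f[:2]*np.sign(f[1]);s=(p-f[2:])@d
print("spanner mid",f[2:]+d*(s.min()+s.max())/2,"len",np.ptp(s),"yaw",np.degrees(np.arctan2(d[1],d[0])),st[k])
# frame: dark
m=(roi&(hsv[...,2]<75)).astype(np.uint8); m=cv2.morphologyEx(m,3,np.ones((15,15)))
n,l,st,_=cv2.connectedComponentsWithStats(m);k=1+st[1:,4].argmax()
cn=max(cv2.findContours((l==k).astype(np.uint8),0,1)[0],key=cv2.contourArea)
W=wz(c,cn[:,0],30)[:,:2]
C=wz(c,[[211,80],[378,8],[418,137],[247,177]],30)[:,:2]
for _ in range(2):
    L=[]
    for i in range(4):
        A,B=C[i],C[(i+1)%4];u=(B-A)/np.linalg.norm(B-A);nn=np.array([-u[1],u[0]])
        t=(W-A)@u;e=(W-A)@nn;g=W[(t>15)&(t<np.linalg.norm(B-A)-15)&(abs(e)<6)]
        f=cv2.fitLine(np.float32(g),7,0,.01,.01).ravel().astype(float);L.append(f);print(len(g),end=" ")
    def X(f,g):
        t=np.linalg.solve(np.c_[f[:2],-g[:2]],g[2:]-f[2:]);return f[2:]+f[:2]*t[0]
    C=np.array([X(L[i-1],L[i]) for i in range(4)])
print("\ncorners",C.round(1).tolist(),"sides",[np.linalg.norm(C[i]-C[i-1]).round(1) for i in range(4)])
ni=(C[0]+C[3])/2;wi=(C[1]+C[2])/2;ax=wi-ni
print("frame c",(ni+wi)/2,"len",np.linalg.norm(ax),"yaw",np.degrees(np.arctan2(ax[1],ax[0])), [np.degrees(np.arctan2(f[1],f[0])) for f in L])
```

```text
spanner mid [533.76586768  20.53287405] len 191.2892128454965 yaw 66.95419 [ 301    8   38  172 2662]
121 104 144 74 146 109 145 72 
corners [[429.7, 89.3], [633.5, 92.2], [612.4, -72.7], [415.7, -26.0]] sides [np.float64(116.2), np.float64(203.9), np.float64(166.2), np.float64(202.1)]
frame c [522.82772628  20.70836915] len 201.45771641646908 yaw -6.253359169595506 [np.float64(0.7923863074853257), np.float64(82.69570255102659), np.float64(-13.35975817186022), np.float64(83.10354005356989)]
```

```bash
python3 -m handwheel '[[[25,40,-30,0,0,1.5,0],[24.3,39.4,-30,0,0,1.4,0],[0,0,-45,0,0,0,0],[0,0,-37,0,0,0,0],[0,0,-20,0,0,0,0],[0,0,0,0,0,0,0],[0,0,0,0,0,0,0]]]' 60
python3 - <<'E'
from h import *
s=sense();print(s["eef_pos"],s["ee_rot"],s["joints"])
c=wshot();save("w2",c["image"])
E
```

```text
time_s: 2.28
eef_pos: [534.6, 19.9, 78.4]
ee_rot: [0.001, 0.834, 0.551, 0.001]
force: [0.4, -0.9, -1.2]
grip_width: 0.503
grip_force: 0.0
[534.59783712  19.8629377   78.40124092] [5.74081918e-04 8.34231239e-01 5.51414159e-01 5.79259099e-04] [-1.81997284e-01  5.15593525e-01  1.65784818e+00 -2.94396140e-05
  9.66520037e-01  2.20698402e-01]
```

View pics/w2.png

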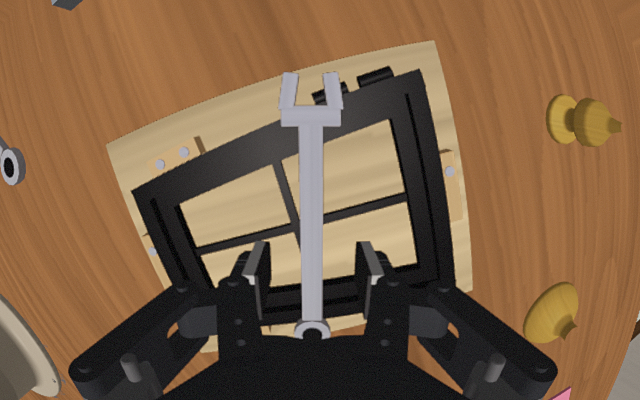

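The spanner lies centred between the open fingers (pads at 258 and 370, shank at 312). Descend and grip.

```bash
python3 -m handwheel '[[[0,0,-25,0,0,0,0],[0,0,-16.5,0,0,0,0],[0,0,0,0,0,0,0],[0,0,0,0,0,0,-1],[0,0,0,0,0,0,-1],[0,0,0,0,0,0,-1],[0,0,0,0,0,0,-1]]]' 60 && python3 -m handwheel '[[[0,0,10,0,0,0,-1],[0,0,30,0,0,0,-1],[0,0,40,0,0,0,-1],[0,0,0,0,0,0,-1],[0,0,0,0,0,0,-1]]]'
python3 - <<'E'
from h import *
c=wshot();save("w3",c["image"])
E
```

```text
time_s: 3.2
eef_pos: [534.7, 20.7, 36.8]
ee_rot: [0.001, 0.834, 0.552, 0.001]
force: [-1.2, -0.3, 6.7]
grip_width: 0.142
grip_force: 60.1
time_s: 3.82
eef_pos: [533.7, 20.9, 115.4]
ee_rot: [-0.0, 0.834, 0.552, -0.0]
force: [-0.2, -0.2, -1.0]
grip_width: 0.14
grip_force: 59.4
```

View pics/w3.png

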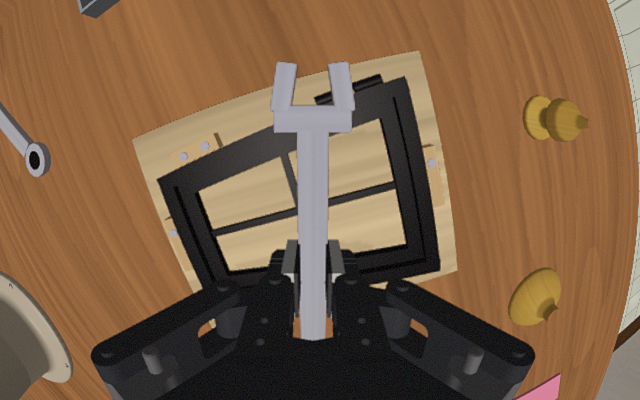

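Spanner held (opening 0.14, level). Carry it to the tray, turning -67°.

```bash
python3 -m handwheel '[[[0,39.5,0,0,0,-8.4,-1],[0,39.5,0,0,0,-8.4,-1],[0,39.5,0,0,0,-8.4,-1],[0,39.5,0,0,0,-8.4,-1],[0,39.5,0,0,0,-8.4,-1],[0,39.5,0,0,0,-8.4,-1],[-1,39.5,0,0,0,-8.4,-1],[-1,39.5,0,0,0,-8.2,-1]]]' && python3 -m handwheel '[[[0,0,0,0,0,0,-1],[0,0,0,0,0,0,-1],[0,0,-40,0,0,0,-1],[0,0,-25,0,0,0,-1],[0,0,0,0,0,0,-1],[0,0,0,0,0,0,-1]]]'
python3 - <<'E'
from h import *
import pickle
a=capture("top");b=capture("side");pickle.dump((a,b),open("c1.pkl","wb"))
save("mix",np.vstack([b["image"][180:380,120:520],a["image"][100:300,130:530]]))
E
```

```text
time_s: 4.88
eef_pos: [531.5, 337.9, 114.4]
ee_rot: [0.0, 1.0, -0.002, -0.001]
force: [-0.2, 0.5, -0.6]
grip_width: 0.136
grip_force: 59.3
time_s: 5.62
eef_pos: [532.9, 336.4, 52.0]
ee_rot: [-0.0, 1.0, -0.0, 0.001]
force: [0.9, 0.1, -0.6]
grip_width: 0.142
grip_force: 59.3
```

View pics/mix.png

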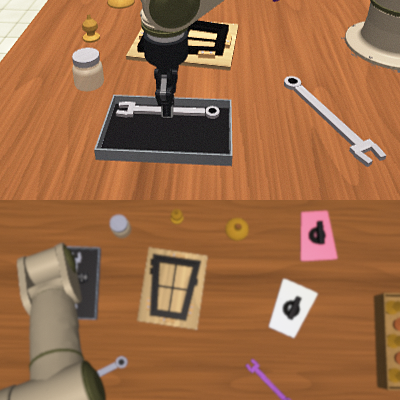

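The side view shows the spanner level and lengthwise over the tray; frame clear, other things untouched. Lower and release.

```bash
python3 -m handwheel '[[[0,0,-20,0,0,0,-1],[0,0,-13,0,0,0,-1],[0,0,-4,0,0,0,-1],[0,0,0,0,0,0,-1],[0,0,0,0,0,0,-1]]]' && python3 -m handwheel '[[[0,0,0,0,0,0,-0.3],[0,0,0,0,0,0,-0.3],[0,0,0,0,0,0,-0.3],[0,0,40,0,0,0,-0.3],[0,0,60,0,0,0,-0.3],[0,0,60,0,0,0,0],[0,0,0,0,0,0,1],[0,0,0,0,0,0,1]]]'
```

```text
time_s: 6.35
eef_pos: [532.4, 336.9, 14.2]
ee_rot: [-0.0, 1.0, 0.0, 0.0]
force: [0.4, 0.5, -0.7]
grip_width: 0.142
grip_force: 59.3
time_s: 7.35
eef_pos: [531.8, 336.6, 173.1]
ee_rot: [0.0, 1.0, 0.0, -0.001]
force: [0.0, -0.8, -0.9]
grip_width: 0.902
grip_force: 0.0
```

```bash
python3 -m handwheel '[[[-12.7,-39.5,8.4,0,0,-0.85,1],[-12.7,-39.5,8.4,0,0,-0.85,1],[-12.7,-39.5,8.4,0,0,-0.85,1],[-12.7,-39.5,8.4,0,0,-0.85,1],[-12.7,-39.5,8.4,0,0,-0.85,1],[-12.7,-39.5,8.4,0,0,-0.85,1],[-12.7,-39.5,8.4,0,0,-0.85,1],[-12.7,-38.5,8.4,0,0,-0.85,1]]]' && python3 -m handwheel '[[[0,0,0,0,0,0,1],[0,0,0,0,0,0,1],[0,0,0,0,0,0,1]]]'
python3 - <<'E'
from h import *
import pickle
c=wshot();pickle.dump(c,open("w4.pkl","wb"));d=wshot();pickle.dump(d,open("w4b.pkl","wb"))
b=capture("side")
save("w4",np.vstack([c["image"][:330],cv2.resize(b["image"][240:360,200:520],None,fx=2,fy=2)]))
E
python3 -m handwheel '[[[-7.5,-45,0,0,0,-2,1],[-7.5,-45,0,0,0,-2,1],[-7.5,-45,0,0,0,-2,1],[-7.5,-45,0,0,0,-2,1],[-7.5,-45,0,0,0,-2,1],[-7.5,-45,0,0,0,-2,1],[-7.5,-45,0,0,0,-2,1],[-7.5,-45,0,0,0,-2,1]]]' && python3 -m handwheel '[[[0,0,0,0,0,0,1],[0,0,0,0,0,0,1],[0,0,0,0,0,0,1]]]'
python3 - <<'E'
from h import *
import pickle
c=wshot();pickle.dump(c,open("w5.pkl","wb"))
save("w5",c["image"])
E
```

```text
time_s: 8.35
eef_pos: [429.5, 20.7, 239.8]
ee_rot: [-0.0, 0.998, -0.059, -0.001]
force: [0.4, -0.2, -0.4]
grip_width: 1.002
grip_force: 0.0
time_s: 8.72
eef_pos: [430.5, 22.6, 240.3]
ee_rot: [-0.0, 0.998, -0.059, -0.001]
force: [0.1, 0.8, 0.3]
grip_width: 1.001
grip_force: 0.0
time_s: 9.88
eef_pos: [370.4, -339.5, 240.8]
ee_rot: [-0.0, 0.98, -0.198, -0.0]
force: [0.8, -0.3, 0.2]
grip_width: 1.002
grip_force: 0.0
time_s: 10.25
eef_pos: [370.9, -337.2, 241.1]
ee_rot: [-0.0, 0.98, -0.197, 0.0]
force: [0.0, -0.4, 0.7]
grip_width: 0.999
grip_force: 0.0
```

View pics/w4.png

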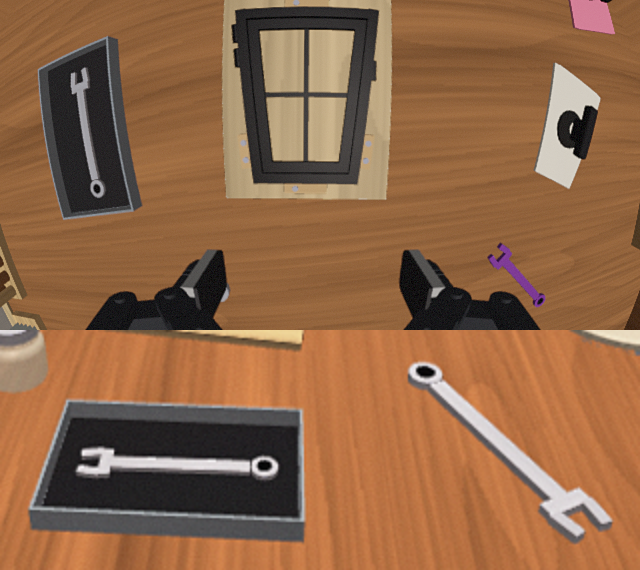

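View pics/w5.png

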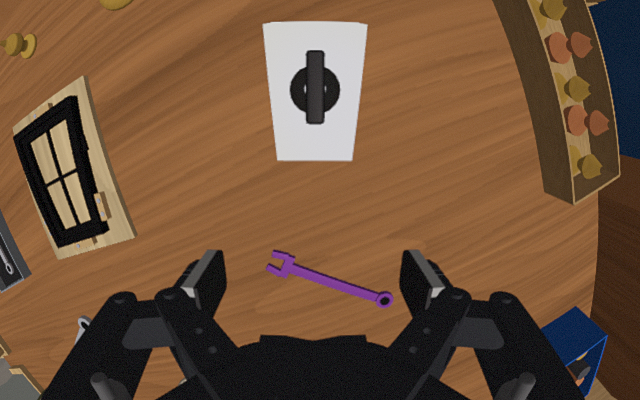

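Frame view: spanner flat in the tray; frame outer corners near (236,10), (378,10), (355,184), (252,183). Pane view: corners (263,23), (367,24), (352,160), (277,160), handle bar from (315,51) to (315,123). Fit both.

```bash
cat > fit.py <<'E'
from h import *
def X(f,g):
    t=np.linalg.solve(np.c_[f[:2],-g[:2]],g[2:]-f[2:]);return f[2:]+f[:2]*t[0]
def quad(c,m,uv,z):  # uv: narrow-left, wide-left, wide-right, narrow-right
    n,l,st,_=cv2.connectedComponentsWithStats(m.astype(np.uint8));k=1+st[1:,4].argmax()
    cn=max(cv2.findContours((l==k).astype(np.uint8),0,1)[0],key=cv2.contourArea)[:,0]
    cn=np.float64(cn); ctr=cn.mean(0); cn+=0.5*(cn-ctr)/np.linalg.norm(cn-ctr,axis=1)[:,None]
    W=wz(c,cn,z)[:,:2];C=wz(c,uv,z)[:,:2]
    for _ in range(3):
        L=[]
        for i in range(4):
            A,B=C[i],C[(i+1)%4];ln=np.linalg.norm(B-A);u=(B-A)/ln
            t=(W-A)@u;e=(W-A)@[-u[1],u[0]];g=W[(t>12)&(t<ln-12)&(abs(e)<5)]
            L.append(cv2.fitLine(np.float32(g),7,0,.01,.01).ravel().astype(float))
        C=np.array([X(L[i-1],L[i]) for i in range(4)])
    ni=(C[0]+C[3])/2;wi=(C[1]+C[2])/2
    a=[np.degrees(np.arctan2(f[1]*np.sign(f[0]),abs(f[0]))) for f in L]
    print("corners",C.round(1).tolist(),"sides NR-NL,NL-WL,WL-WR,WR-NR",[np.linalg.norm(C[i]-C[i-1]).round(1) for i in range(4)])
    print("centre",((ni+wi)/2).round(1),"len",np.linalg.norm(wi-ni).round(1),"yaw from axis,long sides,ends",np.degrees(np.arctan2(*(wi-ni)[::-1])).round(2),round((a[0]+a[2])/2,2),np.round([a[1],a[3]],2))
E
python3 - <<'E'
from fit import *
import pickle
for n in("w4","w4b"):
    c=pickle.load(open(n+".pkl","rb"));h=cv2.cvtColor(c["image"],cv2.COLOR_RGB2HSV);m=np.zeros(h.shape[:2],bool)
    m[2:205,225:395]=(h[...,2]<80)[2:205,225:395]
    quad(c,m,[[252,183],[236,10],[378,10],[355,184]],30)
c=pickle.load(open("w5.pkl","rb"));h=cv2.cvtColor(c["image"],cv2.COLOR_RGB2HSV);m=np.zeros(h.shape[:2],bool)
m[5:180,250:380]=((h[...,1]<50)&(h[...,2]>140))[5:180,250:380]
quad(c,m,[[277,160],[263,23],[367,24],[352,160]],5)
b=np.zeros_like(m);b[30:140,280:350]=(h[...,2]<75)[30:140,280:350]
b=cv2.morphologyEx(b.astype(np.uint8),2,np.ones((31,5)))
cn=max(cv2.findContours(b,0,1)[0],key=cv2.contourArea);q=cv2.boxPoints(cv2.minAreaRect(cn));P=wz(c,q,52)
print("bar",P.mean(0),[np.linalg.norm(P[i]-P[i-1]).round(1) for i in range(4)])
print(sense()["eef_pos"],sense()["ee_rot"])
E
```

```text
corners [[429.5, 91.3], [634.1, 89.2], [613.2, -73.0], [415.5, -25.8]] sides NR-NL,NL-WL,WL-WR,WR-NR [np.float64(118.0), np.float64(204.6), np.float64(163.5), np.float64(203.2)]
centre [523.1  20.4] len 202.6 yaw from axis,long sides,ends -6.99 -7.01 [82.66 83.18]
corners [[429.8, 91.4], [634.2, 88.8], [613.2, -72.7], [415.1, -25.9]] sides NR-NL,NL-WL,WL-WR,WR-NR [np.float64(118.2), np.float64(204.4), np.float64(162.9), np.float64(203.6)]
centre [523.   20.4] len 202.8 yaw from axis,long sides,ends -7.01 -7.02 [82.6  82.86]
corners [[399.3, -301.8], [564.5, -352.1], [515.7, -468.5], [364.3, -385.7]] sides NR-NL,NL-WL,WL-WR,WR-NR [np.float64(90.9), np.float64(172.7), np.float64(126.1), np.float64(172.6)]
centre [ 460.9 -377. ] len 171.7 yaw from axis,long sides,ends -22.79 -22.79 [67.27 67.37]
bar [ 460.57622986 -376.56184997   52.        ] [np.float64(76.3), np.float64(17.5), np.float64(76.3), np.float64(17.7)]
[ 370.91060645 -337.3356968   241.16818437] [ 3.55512362e-05  9.80437649e-01 -1.96829897e-01  8.22101295e-05]
```

Frame at (523, 20.4), yaw -7.0°; pane at (460.8, -376.9), yaw -22.8°. The sizes agree with the given ones. Approach the lifter bar.

```bash
python3 -m handwheel '[[[30,-13,-25,0,0,0,1],[30,-13,-35,0,0,0,1],[30,-13.5,-45,0,0,0,1],[0,0,-40,0,0,0,0.3],[0,0,-20,0,0,0,0],[0,0,0,0,0,0,0],[0,0,0,0,0,0,0]]]'  100
python3 - <<'E'
from h import *
P=[]
for i in range(6): c=capture("wrist");P.append(sense()["eef_pos"])
print(np.round(P,1).tolist(),np.mean(P,0))
E
```

```text
time_s: 11.18
eef_pos: [461.1, -377.9, 77.3]
ee_rot: [0.001, 0.98, -0.197, 0.001]
force: [0.8, -0.1, -0.1]
grip_width: 0.496
grip_force: 0.0
[[461.1, -378.0, 77.5], [461.0, -378.0, 77.4], [460.9, -378.0, 77.2], [460.8, -378.0, 77.0], [460.7, -377.9, 76.7], [460.6, -377.9, 76.6]] [ 460.85515444 -377.96701807   77.07003805]
```

```bash
python3 -m handwheel '[[[0,0.8,-25,0,0,0,0],[0,0,-19,0,0,0,0],[0,0,0,0,0,0,0],[0,0,0,0,0,0,-1],[0,0,0,0,0,0,-1],[0,0,0,0,0,0,-1],[0,0,0,0,0,0,-1]]]' 100 && python3 -m handwheel '[[[0,0,5,0,0,0,-1],[0,0,10,0,0,0,-1],[0,0,30,0,0,0,-1],[0,0,40,0,0,0,-1],[0,0,0,0,0,0,-1],[0,0,0,0,0,0,-1]]]'
python3 - <<'E'
from h import *
import pickle
c=wshot();b=capture("side");pickle.dump(c,open("w6.pkl","wb"))
save("w6",np.hstack([c["image"][:,120:520],b["image"][:,200:600]]))
print(sense()["eef_pos"])
E
```

```text
time_s: 12.35
eef_pos: [460.9, -377.4, 33.1]
ee_rot: [0.001, 0.98, -0.198, 0.001]
force: [-0.2, 1.3, 6.5]
grip_width: 0.215
grip_force: 98.6
time_s: 13.1
eef_pos: [460.1, -376.4, 116.0]
ee_rot: [-0.001, 0.98, -0.198, -0.001]
force: [-0.5, -0.8, -3.8]
grip_width: 0.215
grip_force: 98.2
[ 460.01487036 -376.31880363  115.48380227]
```

View pics/w6.png

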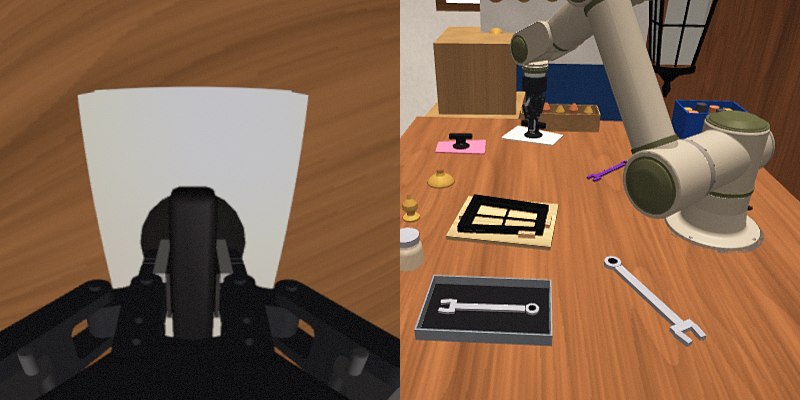

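The pane is held level, its wide edge forward. Measure its wide edge and sides in the hand to get the pane's pose relative to the tool.

```bash
cat > held.py <<'E'
from h import *
def held(c,s,top=-28):
    h=cv2.cvtColor(c["image"],cv2.COLOR_RGB2HSV);m=np.zeros(h.shape[:2],np.uint8)
    m[40:270,170:460]=((h[...,1]<60)&(h[...,2]>90))[40:270,170:460]
    n,l,st,_=cv2.connectedComponentsWithStats(m);k=1+st[1:,4].argmax()
    cn=np.float64(max(cv2.findContours((l==k).astype(np.uint8),0,1)[0],key=cv2.contourArea)[:,0])
    q=s["ee_rot"];Rm=R.from_quat([q[1],q[2],q[3],q[0]]).as_matrix()
    W=(wz(c,cn,s["eef_pos"][2]+top)-s["eef_pos"])@Rm
    out={}
    for nm,sel in dict(wide=(W[:,0]>78)&(abs(W[:,1])<45),yneg=(W[:,1]<-45)&(W[:,0]<75)&(W[:,0]>10),ypos=(W[:,1]>45)&(W[:,0]<75)&(W[:,0]>10)).items():
        f=cv2.fitLine(np.float32(W[sel]),7,0,.01,.01).ravel(); f[:2]*=np.sign(f[0] if nm!="wide" else f[1]); out[nm]=f
        print(nm,sel.sum(),f.round(2),"angle",np.degrees(np.arctan2(f[1],f[0])).round(2))
    yl=[f[3]+(40-f[2])*f[1]/f[0] for f in(out["yneg"],out["ypos"])];print("edges at x=40 (expect +-57.9)",yl)
E
python3 - <<'E'
from held import *
import pickle
s=sense();held(pickle.load(open("w6.pkl","rb")),s);print(s["eef_pos"],s["ee_rot"])
E
```

```text
wide 169 [ 0.    1.   -0.   84.95  7.1  27.77] angle 89.97
yneg 113 [  0.99  -0.1   -0.    43.01 -58.56  27.97] angle -5.89
ypos 113 [ 0.99  0.1  -0.   43.09 58.41 27.81] angle 5.87
edges at x=40 (expect +-57.9) [np.float32(38.884216), np.float32(47.19657)]
[ 460.01487036 -376.31880363  115.48380227] [-9.11614348e-04  9.80286794e-01 -1.97574617e-01 -1.11429626e-03]
```

In the hand the pane is centred and square (wide edge at 85.0 mm, sides ±5.9°), so the tool pose equals the pane pose. Carry it to above the frame.

```bash
python3 -m handwheel '[[[4,25,0,0,0,1,-1],[8,50,0,0,0,2,-1],[8,50,0,0,0,2,-1],[8,50,0,0,0,2,-1],[8,50,0,0,0,2,-1],[8,50,0,0,0,2,-1],[8,50,0,0,0,2,-1],[7,46,0,0,0,1.8,-1]]]' && python3 -m handwheel '[[[4,25.7,0,0,0,1,-1],[0,0,-20,0,0,0,-1],[0,0,0,0,0,0,-1],[0,0,0,0,0,0,-1],[0,0,0,0,0,0,-1],[0,0,0,0,0,0,-1],[0,0,0,0,0,0,-1]]]'
python3 - <<'E'
from held import *
s=sense();c=wshot();held(c,s)
b=capture("side");save("w7",np.hstack([c["image"][:,120:520],cv2.resize(b["image"][160:280,220:340],(400,400),interpolation=cv2.INTER_CUBIC)]))
s=sense();q=s["ee_rot"];e=s["eef_pos"];print(e,q,"yaw",np.degrees(2*np.arctan2(q[2],q[1])),"to go",523-e[0],20.4-e[1])
E
```

```text
time_s: 14.2
eef_pos: [519.1, -4.1, 116.1]
ee_rot: [-0.0, 0.998, -0.069, -0.001]
force: [1.8, -0.3, -2.7]
grip_width: 0.218
grip_force: 98.3
time_s: 15.08
eef_pos: [523.6, 19.6, 97.2]
ee_rot: [0.0, 0.998, -0.061, 0.0]
force: [0.3, 0.8, -3.7]
grip_width: 0.22
grip_force: 98.4
wide 169 [-0.000e+00  1.000e+00  0.000e+00  8.494e+01  8.000e-02  2.802e+01] angle 90.01
yneg 113 [  0.99  -0.1    0.    43.02 -58.71  28.01] angle -5.81
ypos 113 [ 0.99  0.1   0.   43.07 58.35 28.01] angle 5.87
edges at x=40 (expect +-57.9) [np.float32(38.948544), np.float32(47.189346)]
[523.56077886  19.69865661  97.10979533] [ 5.59827189e-06  9.98135658e-01 -6.10344123e-02  9.28631528e-05] yaw -6.998378149469531 to go -0.5607788566700265 0.7013433945120653
```

View pics/w7.png

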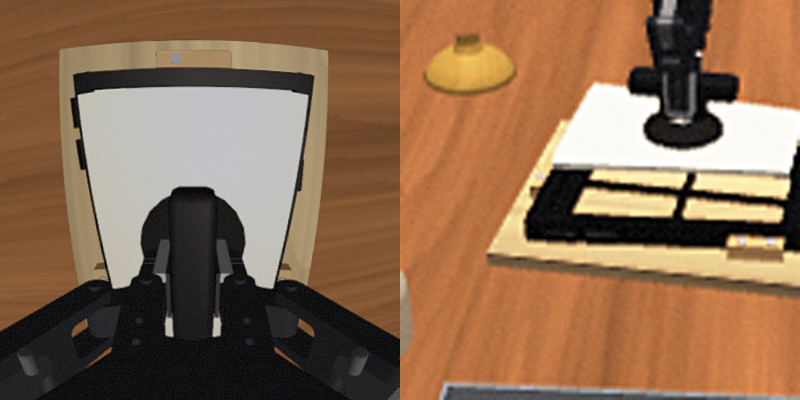

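The pane sits centred over the frame, with an even dark rim on both sides. Lower gently, watching the force.

```bash
python3 -m handwheel '[[[-0.5,0.6,-15,0,0,0,-1],[0,0,-10,0,0,0,-1],[0,0,-5,0,0,0,-1],[0,0,-3,0,0,0,-1],[0,0,-1,0,0,0,-1],[0,0,-1,0,0,0,-1],[0,0,0,0,0,0,-1],[0,0,0,0,0,0,-1]]]' && python3 -m handwheel '[[[0,0,-1,0,0,0,-1],[0,0,-1,0,0,0,-1],[0,0,-1,0,0,0,-1],[0,0,0,0,0,0,-1],[0,0,0,0,0,0,-1]]]'
```

```text
time_s: 16.18
eef_pos: [523.1, 20.4, 62.1]
ee_rot: [0.0, 0.998, -0.061, 0.0]
force: [-0.4, -0.8, -3.2]
grip_width: 0.213
grip_force: 98.5
time_s: 16.8
eef_pos: [523.0, 20.4, 59.0]
ee_rot: [-0.0, 0.998, -0.061, -0.0]
force: [0.5, 0.1, -3.8]
grip_width: 0.214
grip_force: 98.5
```

```bash
python3 -m handwheel '[[[0,0,-1,0,0,0,-1],[0,0,-1,0,0,0,-1],[0,0,-1,0,0,0,-1],[0,0,0,0,0,0,-1],[0,0,0,0,0,0,-1]]]' && python3 -m handwheel '[[[0,0,-0.7,0,0,0,-1],[0,0,-0.7,0,0,0,-1],[0,0,0,0,0,0,-1],[0,0,0,0,0,0,-1]]]'
```

```text
time_s: 17.42
eef_pos: [523.0, 20.4, 56.0]
ee_rot: [-0.0, 0.998, -0.061, 0.0]
force: [0.3, 0.1, -3.1]
grip_width: 0.217
grip_force: 98.5
time_s: 17.92
eef_pos: [523.1, 20.4, 55.1]
ee_rot: [0.0, 0.998, -0.061, 0.0]
force: [-4.7, 0.7, 6.1]
grip_width: 0.214
grip_force: 99.6
```

Contact at the expected ledge height. Press.

```bash
python3 -m handwheel '[[[0,0,-0.7,0,0,0,-1],[0,0,-0.7,0,0,0,-1],[0,0,0,0,0,0,-1],[0,0,0,0,0,0,-1]]]'
```

```text
time_s: 18.42
eef_pos: [523.1, 20.4, 55.0]
ee_rot: [0.0, 0.998, -0.061, 0.0]
force: [-10.1, 0.8, 20.8]
grip_width: 0.215
grip_force: 102.2
```

```bash
python3 -m handwheel '[[[0,0,-0.7,0,0,0,-1],[0,0,-0.6,0,0,0,-1],[0,0,0,0,0,0,-1],[0,0,0,0,0,0,-1],[0,0,0,0,0,0,-1],[0,0,0,0,0,0,-1]]]'
python3 - <<'E'
from h import *
s=sense();print(s["force"],s["wrist_torque"])
c=wshot();save("w8",c["image"][:,120:520])
E
```

```text
time_s: 19.18
eef_pos: [523.1, 20.4, 55.0]
ee_rot: [0.0, 0.998, -0.061, 0.0]
force: [-17.4, 1.8, 35.5]
grip_width: 0.218
grip_force: 104.3
[-17.41170831   1.78122622  35.51126072] [ 0.16059246  2.6321311  -0.06597479]
```

View pics/w8.png

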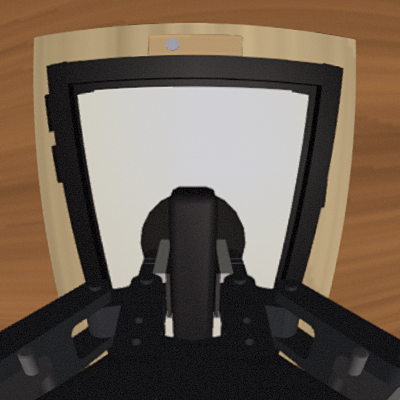

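The pane is inside the rim with an even gap and was pressed at about 39 N net. Ease off, release, lift away, check.

```bash
python3 -m handwheel '[[[0,0,1.4,0,0,0,-1],[0,0,1.3,0,0,0,-1],[0,0,0,0,0,0,-1],[0,0,0,0,0,0,-0.2],[0,0,0,0,0,0,0],[0,0,0,0,0,0,0],[0,0,0,0,0,0,0]]]' && python3 -m handwheel '[[[0,0,5,0,0,0,0],[0,0,15,0,0,0,0],[0,0,40,0,0,0,0],[0,0,60,0,0,0,0.5],[-30,0,60,0,0,0,1],[-60,0,10,0,0,0,1],[0,0,0,0,0,0,1],[0,0,0,0,0,0,1]]]'
python3 - <<'E'
from fit import *
c=wshot();b=capture("side")
save("w9",np.hstack([c["image"][:,120:520],cv2.resize(b["image"][160:360,200:400],(400,400),interpolation=cv2.INTER_CUBIC)]))
E
```

```text
time_s: 20.1
eef_pos: [523.1, 20.4, 54.5]
ee_rot: [0.0, 0.998, -0.061, 0.0]
force: [0.5, -1.6, 0.8]
grip_width: 0.501
grip_force: 0.0
time_s: 21.1
eef_pos: [435.5, 20.3, 241.4]
ee_rot: [0.0, 0.998, -0.061, 0.001]
force: [-0.1, -0.1, 0.6]
grip_width: 1.003
grip_force: 0.0
```

View pics/w9.png

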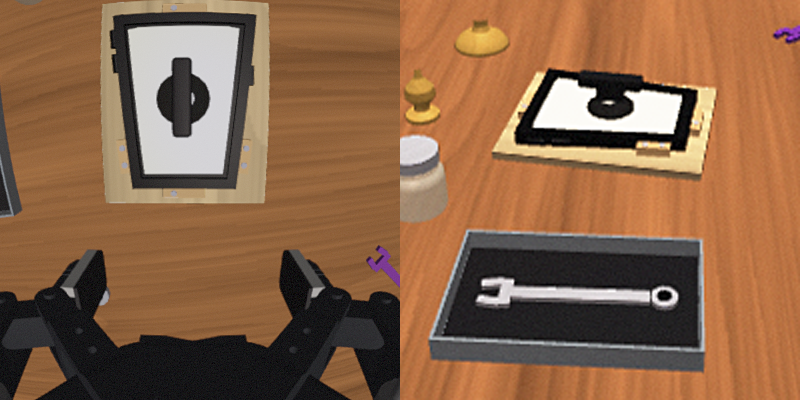

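The pane is level in the rebate with an even gap all round, its lifter still on. The spanner lies flat in the tray and the robot is clear.

```bash
python3 -c "
from rig import *
print(finish_job())"
```

```text
the job is handed in; nothing more can be done
None
```

The spanner is flat in the tray, and the pane is bedded level in the frame, wide end to wide end, with its lifter still on; I handed the job in at about 21 s of the 58 s allowed.

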